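# Turn the cheese turntable so the marked cheese faces front

## Task

Turn the round wooden turntable by pushing the brass pegs along its rim until the cheese with the red seal on top stands at the front, in line with the stand's red-tipped pointer, and leave it at rest there. Turn it gently: all four cheeses must stay standing on the turntable, without being touched or lifted by the robot, and the things around it stay where they are.

Things in the scene. Friction and masses are not known exactly. Their poses are not given: they have to be found in the camera images.
- stand: Fixed dark steel foot of the turntable, 144 mm across, 19 mm high. Origin: centre of its underside, on the turntable's axis, at deck level; z up. Its -x axis is the FRONT direction: a flat brass pointer (14 mm wide, 5 mm high) lies along it on the deck and ends in a red disc (20 mm across, 7 mm high) centred 139 mm from the axis, just outside the rim.
- front_spot (a point): Point on the front line above the pointer, 55 mm from the turntable's axis, at the height of the turntable's top face (30 mm above the deck); fixed to the stand. The marked cheese shall stand here.
- turntable_centre (a point): Centre of the top face of the round wooden turntable (250 mm across, 12 mm thick, top face 30 mm above the deck), on its vertical axis; turns with it. The four cheeses stand on it in a ring 55 mm from the axis, a quarter turn apart, at about 0, 90, 180 and 270 degrees from this frame's x axis, reaching to about 92 mm from the axis.
- rim_peg (a point): One of eight alike upright brass pegs along the rim, 12 mm across, rising 30 mm above the turntable's top face, to 60 mm above the deck. This point: the peg's axis, half-way up (45 mm above the deck), 117 mm from the turntable's axis, at 22.5 degrees from the x axis of turntable_centre (counter-clockwise from above). The other seven follow every 45 degrees.
- turntable (a joint): Turn of the turntable since the start, rad; grows counter-clockwise seen from above; turns freely past a full turn both ways. A push of about 1 N on a peg moves it; it has dry friction and stops almost at once when no longer pushed.
- marked_cheese: The marked cheese: a whitish drum, 62 mm across and 72 mm tall, with a flat red disc (34 mm across) on its top. Loose on the turntable. Origin: centre of its underside; z up.
- plain_cheese: The same kind of whitish drum cheese (64 mm across, 72 mm tall) without a red disc. Loose on the turntable. Origin: centre of its underside; z up.
- grey_cheese: Grey blunt-topped pyramid cheese, 57 x 63 x 52 mm tall. Loose on the turntable. Origin: centre of its underside; z up.
- small_grey_cheese: Grey blunt-topped pyramid cheese, 57 x 63 x 51 mm tall. Loose on the turntable; it stands near the front at the start. Origin: centre of its underside; z up.
- price_stand: Loose price stand to the left, beyond the row of half wheels: black card (75 mm wide) on a thin stem and round foot, 106 mm tall. Stays where it is. Origin: centre of its underside.
- log_cheese: Loose grey log cheese lying on the deck to the left, 43 x 144 x 38 mm. Stays where it is. Origin: centre of its underside.
Things that resemble listed ones, but are neither listed nor needed, are in the scene too. Leave any green look-alike of the marked_cheese alone.

How it is judged (in metres and radians):
At the end, for the whole second after the job is handed in: The marked cheese stands within 17 mm of the front spot (the point 55 mm from the axis in line with the pointer, i.e. about 17 degrees either way), the turntable is at rest, and all four cheeses stand upright on it, within 75 mm of its axis (horizontal distance between marked_cheese and front_spot below 0.017 m and velocity of joint turntable between -0.03 and 0.03 rad/s and angle between each of marked_cheese, plain_cheese, grey_cheese, small_grey_cheese's own z axis and vertical below 0.15 rad and height (world z) of marked_cheese between 0.022 and 0.04 m and horizontal distance between each of marked_cheese, plain_cheese, grey_cheese, small_grey_cheese and turntable_centre below 0.075 m and height (world z) of plain_cheese between 0.022 and 0.04 m and height (world z) of grey_cheese between 0.022 and 0.04 m and height (world z) of small_grey_cheese between 0.022 and 0.04 m); the robot touches nothing.
It fails at once if the robot touches a cheese on the turntable (contact force between any of the arm, the fingers and marked_cheese above 0.5 N or contact force between any of the arm, the fingers and plain_cheese above 0.5 N or contact force between any of the arm, the fingers and grey_cheese above 0.5 N or contact force between any of the arm, the fingers and small_grey_cheese above 0.5 N).
It fails at once if a cheese is lifted off the turntable, falls off it or tips over (height (world z) of any of marked_cheese, plain_cheese, grey_cheese, small_grey_cheese above 0.045 m or height (world z) of any of marked_cheese, plain_cheese, grey_cheese, small_grey_cheese below 0.018 m or angle between any of marked_cheese, plain_cheese, grey_cheese, small_grey_cheese's own z axis and vertical above 0.4 rad).
It fails at once if the turntable is whirled round (faster than 2.5 rad/s) (velocity of joint turntable above 2.5 rad/s or velocity of joint turntable below -2.5 rad/s).
It fails at once if the price stand or the log cheese is moved more than 20 mm (distance of any of price_stand, log_cheese from where it was at the start of the episode above 0.02 m).
It also fails if it takes over 61 s, if anything falls off the work surface, if the arm or the gripper's body presses on something with over 40 N, if the wrist force passes 120 N, or if a joint passes its speed limit or range.

## Robot

A 6-joint arm with a two-finger parallel gripper is mounted at the origin on a cart in front of the work surface, level with it; the furniture and walls round the work are solid. World frame = base frame: x ahead of the robot, y to its left, z up, the work surface at z = 0. Lengths are in mm, angles in degrees, forces in N, time in s.
With the tool pointing down it reaches from about 350 to 850 mm from the base axis. Payload 8.1 kg.
Tool frame: the origin (TCP) lies at the centre of the arm's flange, where the gripper is bolted on; the fingertips stand 173 mm ahead of it and the grasp point (between the pads) lies 155 mm ahead of it; z points along the fingers, y is the line along which they close (so a half turn about z gives the same grasp; the last joint's range is limited). The gripper opens to 85 mm and grips with 20 to 120 N. Pads are 22 mm wide; open, the fingers measure 114 mm over their backs; the gripper's body (76 mm by 85 mm) begins 54 mm behind the grasp point. The pads swing forward as they close: fully open they stand 13 mm farther back than shut.
Start: joints at [-4.893, 7.471, 85.268, -0, 87.261, -4.893], TCP at [600.006, 0.022, 404.692] pointing down, gripper open.
Joint ranges: [-169.43, 169.43], [-51.17, 129.36], [1.28, 143.12], [-76.62, 256.62], [0, 156.53], [-152.29, 152.29]. Speed limits (degrees/s): [136.94, 136.94, 159.86, 180, 180, 180].

## Interface

Orientations are given as [roll, pitch, yaw] about the fixed x, y, z axes, in that order (R = Rz(yaw) Ry(pitch) Rx(roll)).
In Python, from bench import * gives the robot as it stands.
- The arm moves only by the shell command python3 -m jog 'ROWS' [FORCE]. ROWS is text: rows parted by semicolons, each of 7 numbers parted by spaces: the shift along the tool's x, y, z scaled (see below), then the turn, a rotation vector about the tool's x, y, z scaled (see below), then the closure, from -1 (fully open) to 1 (shut). In form: tx ty tz wx wy wz hand; .... A call has 1 to 5 rows; each row shifts and turns the commanded pose from where the row before left it, along the tool's axes as they then stand; what a row does not reach is not made up. The controller multiplies each number of a shift by 0.1 m and each number of a turn by 60 degrees. A row lasts 1/8 s, in which the tool goes at most 62.5 mm and 10.7 degrees, less where a joint would pass 70% of its speed; a pose out of reach is approached as far as the arm can. A call with a number of a shift or a turn outside -1 to 1 is refused whole. A call with a gripper value outside its range is refused whole. The fingers move at their own pace and stop on an object; FORCE is the grip in N (left out, the last holds). Time passes only in rows, so rows that do not move let the fingers close. It gives the time, the measured TCP pose, the force, the opening and the grip force at its end, in the units of the state.
- sense(): the state, without advancing time (a new reading comes with each control period).
- snapshot(name): name is "scene" or "side" or "wrist"; returns a dict with "img" (384x512x3 uint8, red, green, blue), "fx", "fy", "cx", "cy" (pixels), "extrinsics" (4x4, takes a point from camera to world coordinates). Camera axes: x right, y down, z forward; pixel columns grow to the right and rows downward; lengths in mm; the calibration is good to about 2 mm. A picture is of the moment at which its call begins. There is no depth.
- hand_in(): hands the job in; it is judged then, once.
The state is a dict: "time": time; "joint_pos": joint angles; "qd": joint speeds; "joint_efforts": joint torques, N m; "tool_pos": TCP position; "tcp_rot": TCP orientation; "ft_force": force on the tool from outside, world axes, zero at the start; "wrist_torque": the same for the moment, N m; "finger_gap": finger opening in mm; "grip_force": force on a finger pad.
Only numpy, scipy, OpenCV 4.12 (cv2) and the standard library are available. Lean on these libraries where they do the work, as an engineer would, in place of code of your own. Each camera call takes 0.05 s, during which the arm holds its last target. There are 200 camera calls.

## Working session

There is one attempt and no reset: what is moved stays moved. The work goes in short steps, Python scripts to look and compute and a shell command to move; the robot and the scene stay as the last step left them, time stands still between calls to the robot, and variables do not carry over. Pictures are saved under pics/ and viewed, at most 10 in all, crops included, and the job is handed in when it is done.

```bash
mkdir -p pics; ls; python3 - <<'E'
from bench import *
import cv2,numpy as np
s=sense();print(s['tool_pos'],s['tcp_rot'],s['time'])
ims=[]
for n in("scene","side"):
    d=snapshot(n);cv2.imwrite(f"pics/{n}0.png",cv2.cvtColor(d['img'],cv2.COLOR_RGB2BGR));print(n,d['fx'],d['cx'],d['cy'],np.round(d['extrinsics'],3).tolist())
E
```

```text
pics
[5.99762738e+02 4.97441675e-02 4.03626174e+02] [-1.79892063e+02 -1.13877506e-02  9.00014135e+01] 0.0
scene 397.2832547959366 255.8486613136594 188.61192107499102 [[0.582, -0.573, 0.577, 21.784], [-0.813, -0.408, 0.415, -594.327], [-0.002, -0.711, -0.703, 802.429], [0.0, 0.0, 0.0, 1.0]]
side 362.2083096871917 252.80311335427814 191.08487863525184 [[-0.999, -0.013, 0.03, 605.73], [-0.032, 0.619, -0.785, 640.336], [-0.009, -0.785, -0.619, 684.463], [0.0, 0.0, 0.0, 1.0]]
```

View pics/scene0.png

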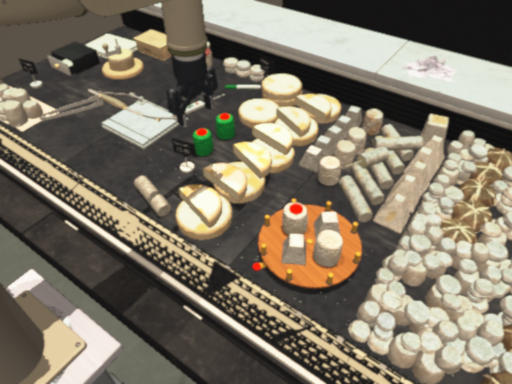

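View pics/side0.png

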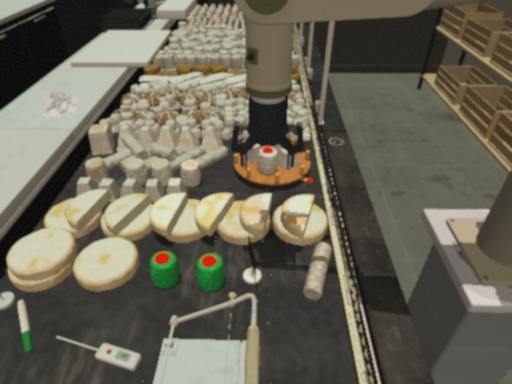

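The scene view shows the turntable at about (310,245), its red pointer tip at (258,267), and a whitish drum with a red disc at (296,210). The two other red-topped drums, at (203,140) and (225,123), are green and stand off the turntable, so they are the look-alikes. The one at (296,210) is the marked cheese.

```bash
cat > h.py <<'E'
from bench import *
import cv2,numpy as np
def ray(d,u,v,z):
    E=d['extrinsics'];r=E[:3,:3]@np.array([(u-d['cx'])/d['fx'],(v-d['cy'])/d['fy'],1.]);o=E[:3,3]
    return (o+r*(z-o[2])/r[2])
def proj(d,p):
    E=d['extrinsics'];c=E[:3,:3].T@(np.asarray(p,float)-E[:3,3]);return d['fx']*c[0]/c[2]+d['cx'],d['fy']*c[1]/c[2]+d['cy']
def blobs(m,amin=6):
    n,_,st,ce=cv2.connectedComponentsWithStats(m.astype(np.uint8));return [(int(st[i,4]),*np.round(ce[i],1)) for i in range(1,n) if st[i,4]>=amin]
E
python3 - <<'E'
from h import *
for n in("scene","side"):
    d=snapshot(n);im=d['img'];h=cv2.cvtColor(im,cv2.COLOR_RGB2HSV)
    red=((h[...,0]<4)|(h[...,0]>174))&(h[...,1]>190)&(h[...,2]>120)
    print(n)
    for a,u,v in blobs(red): print(' red',a,u,v,'z7',ray(d,u,v,7)[:2].round(),'z102',ray(d,u,v,102)[:2].round())
    org=((h[...,0]>=5)&(h[...,0]<=16)&(h[...,1]>150)&(h[...,2]>100)).astype(np.uint8)
    c=max(cv2.findContours(org,cv2.RETR_EXTERNAL,cv2.CHAIN_APPROX_NONE)[0],key=cv2.contourArea)
    e=cv2.fitEllipse(cv2.convexHull(c));print(' ell',e,ray(d,*e[0],26).round())
    if n=="scene":
        cr=im[180:310,235:385];cv2.imwrite('pics/crop0.png',cv2.cvtColor(cv2.resize(cr,None,fx=5,fy=4.6,interpolation=cv2.INTER_CUBIC),cv2.COLOR_RGB2BGR))
E
```

```text
scene
 red 26 224.4 115.3 z7 [908. 177.] z102 [802.  85.]
 red 26 201.4 131.2 z7 [791. 182.] z102 [699.  89.]
 red 84 295.7 208.6 z7 [ 675. -258.] z102 [ 597. -298.]
 red 41 255.6 266.5 z7 [ 460. -278.] z102 [ 408. -315.]
 ell ((309.5968017578125, 245.91958618164062), (82.64636993408203, 104.57308197021484), 100.84535217285156) [ 574. -357.   26.]
side
 red 25 267.6 149.7 z7 [ 594. -455.] z102 [ 596. -302.]
 red 19 309.8 180.4 z7 [ 462. -276.] z102 [ 482. -147.]
 red 71 161.7 258.3 z7 [854.  53.] z102 [819. 135.]
 red 71 208.7 260.8 z7 [737.  58.] z102 [719. 139.]
 ell ((271.93353271484375, 170.8612823486328), (28.25876808166504, 60.952919006347656), 92.74079895019531) [ 581. -298.   26.]
```

View pics/crop0.png

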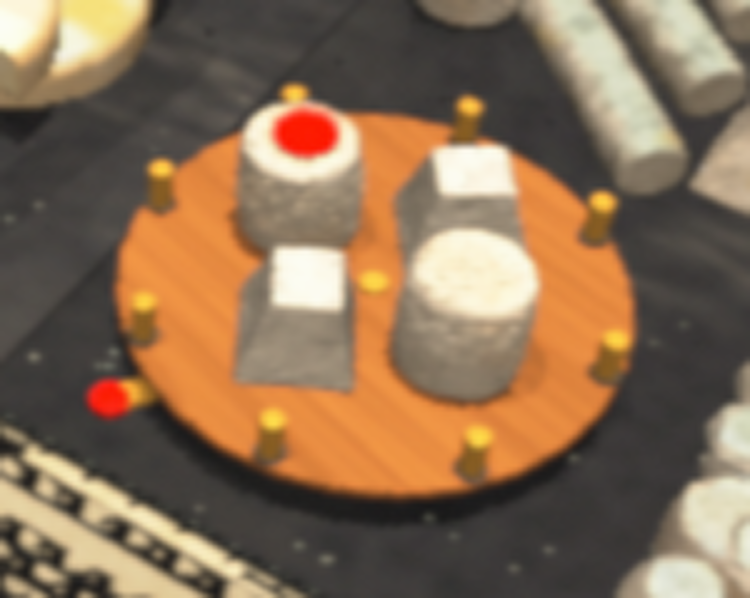

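The crop confirms the white drum with the red disc at full-frame (296,209). It also shows eight pegs, a centre hub at crop (373,281), and the small grey cheese at the front near the pointer.

```bash
python3 - <<'E'
from h import *
d=snapshot("scene")
P=np.array([ray(d,u/5+235,v/4.6+180,60)[:2] for u,v in[(161,167),(145,301),(272,417),(478,436),(614,341),(602,202),(469,104),(294,92)]])
c=P.mean(0);print('c',c,'hub',ray(d,373/5+235,281/4.6+180,31))
for p in P:q=p-c;print(p.round(),np.hypot(*q).round(1),np.degrees(np.arctan2(q[1],q[0])).round(1))
for nm,p in(('tip',(461,-277)),('marked',(596.5,-300))):q=np.array(p)-c;print(nm,np.hypot(*q),np.degrees(np.arctan2(q[1],q[0])))
E
```

```text
c [ 581.35402187 -352.29181024] hub [ 583.29902252 -351.38831796   31.        ]
[ 568. -236.] 117.1 96.4
[ 490. -281.] 116.2 142.0
[ 466. -365.] 116.5 -173.5
[ 509. -444.] 117.1 -128.4
[ 593. -469.] 116.9 -84.1
[ 673. -425.] 116.6 -38.5
[ 698. -338.] 117.9 6.8
[ 654. -260.] 117.3 51.6
tip 141.9645986519838 147.97047255519087
marked 54.4411064526137 73.84668903032411
```

```bash
python3 - <<'E'
from h import *
d=snapshot("scene")
for u,v,z in[(232,215,40),(204,237,0),(190,195,85),(185,168,0),(150,195,30)]:print(u,v,ray(d,u,v,z).round())
E
python3 -m jog '-0.49 -0.23 0 0 0 0 1;-0.49 -0.23 0 0 0 0 1;-0.49 -0.23 0 0 0 0 1;-0.49 -0.23 0 0 0 0 1;-0.5 -0.23 0 0 0 0 1' 20
python3 -m jog '0 0 0 0 0 0 1;0 0 0 0 0 0 1;0 0 0 0 0 0 1'
```

```text
232 215 [ 534. -150.   40.]
204 237 [ 461. -115.    0.]
190 195 [496. -49.  85.]
185 168 [628. 106.   0.]
150 195 [469.  82.  30.]
time: 0.92
tool_pos: [484.0, -247.3, 404.8]
tcp_rot: [180.0, 0.0, 90.0]
ft_force: [1.2, -1.0, -0.2]
finger_gap: 0.3
grip_force: 0.0
time: 1.3
tool_pos: [485.6, -244.9, 404.7]
tcp_rot: [180.0, -0.0, 90.1]
ft_force: [-0.4, -0.6, -0.3]
finger_gap: 0.1
grip_force: 0.0
```

```bash
python3 -m jog '0 0 0.4 0 0 0 1;0 0 0.4 0 0 0 1;0 0 0.4 0 0 0 1;0 0 0.4 0 0 0 1;0 0 0.26 0 0 0 1'
python3 -m jog '0 0 0 0 0 0 1;0 0 0 0 0 0 1'
python3 - <<'E'
from h import *
d=snapshot("scene");cv2.imwrite('pics/c1.png',cv2.cvtColor(cv2.resize(d['img'][120:310,205:385],None,fx=3.15,fy=3.15,interpolation=cv2.INTER_CUBIC),cv2.COLOR_RGB2BGR))
E
```

```text
time: 1.92
tool_pos: [485.0, -244.1, 216.4]
tcp_rot: [-179.9, -0.1, 90.1]
ft_force: [0.2, -0.5, 0.6]
finger_gap: 0.1
grip_force: 0.0
time: 2.17
tool_pos: [485.9, -245.6, 220.0]
tcp_rot: [179.9, 0.0, 90.1]
ft_force: [-0.5, 0.3, -0.3]
finger_gap: 0.2
grip_force: 0.0
```

View pics/c1.png

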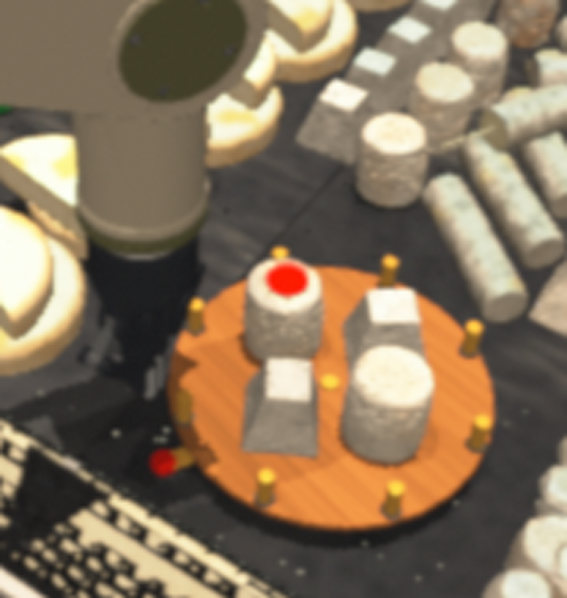

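The picture shows the closed fingers down just behind the front-left peg, at crop (180,405). They are clear of the cheeses and the wheel, so I start pushing.

```bash
python3 -m jog '-0.06 -0.01 0 0 0 0 1;-0.06 -0.01 0 0 0 0 1;-0.06 -0.015 0 0 0 0 1;-0.06 -0.02 0 0 0 0 1;-0.07 -0.03 0 0 0 0 1'
python3 -m jog '-0.06 -0.03 0 0 0 0 1;-0.065 -0.03 0 0 0 0 1;-0.06 -0.03 0 0 0 0 1;-0.065 -0.02 0 0 0 0 1;-0.065 -0.015 0 0 0 0 1'
python3 -m jog '-0.065 -0.015 0 0 0 0 1;-0.065 -0.01 0 0 0 0 1;-0.07 -0.01 0 0 0 0 1;-0.065 0 0 0 0 0 1;-0.065 0 0 0 0 0 1'
python3 - <<'E'
from h import *
d=snapshot("scene");im=d['img'];h=cv2.cvtColor(im,cv2.COLOR_RGB2HSV)
red=((h[...,0]<4)|(h[...,0]>174))&(h[...,1]>190)&(h[...,2]>100)
for a,u,v in blobs(red):
    p=ray(d,u,v,102)[:2]-[582,-352];print(a,u,v,np.hypot(*p).round(1),np.degrees(np.arctan2(p[1],p[0])).round(1))
cv2.imwrite('pics/c2.png',cv2.cvtColor(cv2.resize(d['img'][120:310,205:385],None,fx=3.15,fy=3.15,interpolation=cv2.INTER_CUBIC),cv2.COLOR_RGB2BGR))
E
```

```text
time: 2.85
tool_pos: [475.9, -277.1, 218.1]
tcp_rot: [-179.9, -0.1, 90.0]
ft_force: [-2.4, 2.4, -0.3]
finger_gap: -0.2
grip_force: 1.3
time: 3.48
tool_pos: [463.9, -309.0, 218.8]
tcp_rot: [180.0, 0.0, 90.0]
ft_force: [-1.5, 0.9, -0.8]
finger_gap: 0.0
grip_force: 0.7
time: 4.1
tool_pos: [460.5, -342.0, 218.8]
tcp_rot: [180.0, 0.0, 90.0]
ft_force: [-0.5, 0.9, 0.0]
finger_gap: -0.1
grip_force: 0.6
47 256.2 266.5 176.8 168.4
```

View pics/c2.png

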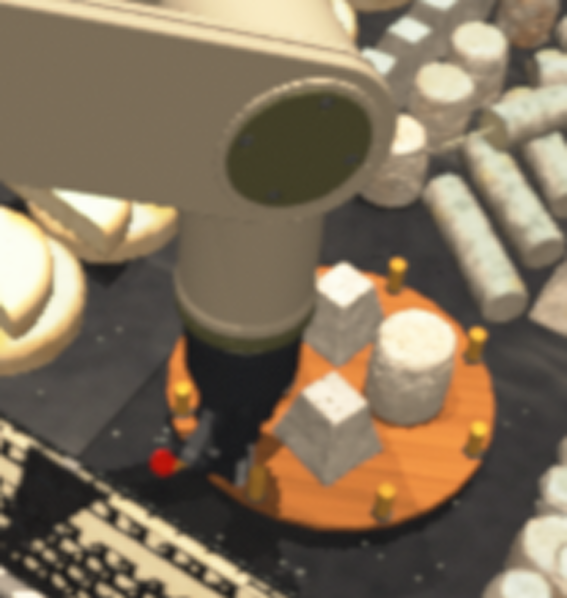

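Midway the peg at crop (258,483) is being carried along and all the visible cheeses are standing. I continue the arc, then back off and check.

```bash
python3 -m jog '-0.065 0 0 0 0 0 1;-0.065 0.01 0 0 0 0 1;-0.065 0.015 0 0 0 0 1;-0.065 0.02 0 0 0 0 1;-0.065 0.025 0 0 0 0 1'
python3 -m jog '-0.065 0.03 0 0 0 0 1;-0.06 0.035 0 0 0 0 1;-0.05 0.03 0 0 0 0 1;-0.04 0.025 0 0 0 0 1;0 0 0 0 0 0 1'
python3 -m jog '0.1 -0.03 0 0 0 0 1;0.15 -0.05 0 0 0 0 1;0 -0.1 0 0 0 0 1;0 -0.1 -0.1 0 0 0 1;0 0 -0.3 0 0 0 1'
python3 -m jog '0 0 -0.4 0 0 0 1;0 0 -0.5 0 0 0 1;0.5 0 -0.5 0 0 0 1;0.6 0 0 0 0 0 1;0.6 0 0 0 0 0 1'
python3 -m jog '0.6 0 0 0 0 0 1;0.6 0 0 0 0 0 1;0.4 0 0 0 0 0 1;0 0 0 0 0 0 1;0 0 0 0 0 0 1'
python3 - <<'E'
from h import *
d=snapshot("scene");im=d['img'];h=cv2.cvtColor(im,cv2.COLOR_RGB2HSV)
red=((h[...,0]<4)|(h[...,0]>174))&(h[...,1]>190)&(h[...,2]>100)
for a,u,v in blobs(red):
    p=ray(d,u,v,102)[:2]-[582,-352];print(a,u,v,np.hypot(*p).round(1),np.degrees(np.arctan2(p[1],p[0])).round(1))
cv2.imwrite('pics/c3.png',cv2.cvtColor(cv2.resize(d['img'][120:310,205:385],None,fx=3.15,fy=3.15,interpolation=cv2.INTER_CUBIC),cv2.COLOR_RGB2BGR))
E
```

```text
time: 4.78
tool_pos: [467.6, -374.4, 218.6]
tcp_rot: [-180.0, -0.0, 90.0]
ft_force: [-1.1, 1.1, -0.3]
finger_gap: 0.2
grip_force: 0.5
time: 5.4
tool_pos: [479.8, -395.9, 218.9]
tcp_rot: [180.0, 0.0, 90.0]
ft_force: [0.0, 1.6, 0.0]
finger_gap: 0.1
grip_force: 0.0
time: 6.02
tool_pos: [449.7, -370.2, 257.8]
tcp_rot: [-179.8, -0.1, 90.0]
ft_force: [0.5, 0.5, -0.6]
finger_gap: 0.2
grip_force: 0.0
time: 6.65
tool_pos: [450.9, -205.5, 394.8]
tcp_rot: [179.8, 0.1, 89.9]
ft_force: [0.5, 0.9, -0.5]
finger_gap: -0.2
grip_force: 0.0
time: 7.28
tool_pos: [451.4, -46.9, 393.5]
tcp_rot: [179.9, 0.0, 90.0]
ft_force: [-0.4, -0.5, -0.2]
finger_gap: 0.2
grip_force: 0.0
25 224.4 115.2 489.9 63.2
25 201.4 131.2 456.3 75.1
102 289.9 228.3 55.6 143.4
42 255.6 266.5 177.7 168.1
```

View pics/c3.png

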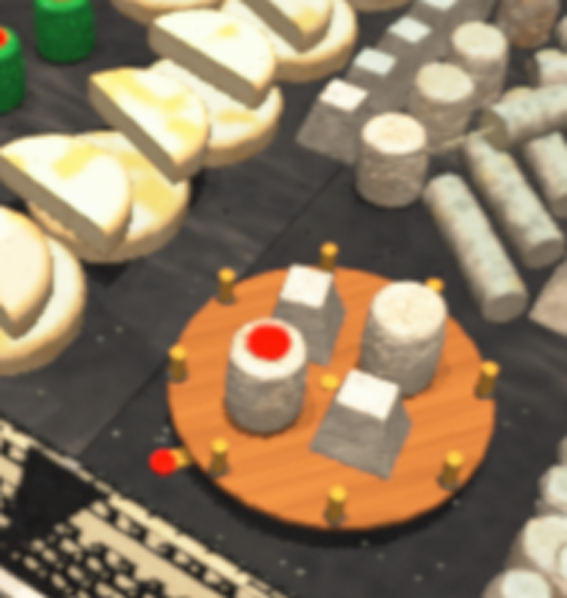

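The marked cheese is at 143.4° at 55.6 mm radius, and the pointer is at 148°, so it is about 4 mm off against the 17 mm limit. All four cheeses are standing and the arm is clear.

```bash
python3 -c "
from bench import *
print(hand_in())"
```

```text
the job is handed in; nothing more can be done
None
```

I turned the table about 70° with one gentle peg push and handed the job in. The red-sealed cheese stands about 4 mm from the front spot by camera (limit 17 mm), all four cheeses are upright, and the arm is clear; no verdict came back from the hand-in.

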